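# Wind the bench screw lift up to its set height

## Task

Put the loose crank handle on the slanted square drive shaft of the screw lift, pushed right down, and wind it by its black knob, clockwise as seen looking down the shaft, until the top of the plywood lift table is level with the red height pointer. Then let go and leave the crank seated on the shaft. Do not move the pointer or disturb the other things on the bench.

Things in the scene. Friction and masses are not known exactly. Their poses are not given: they have to be found in the camera images.
- lift: Screw lift bolted to the bench: grey base plate 240 x 170 mm, blue gear housing at the robot's side, plywood lift table on two telescopic columns at the far side. Origin on the bench surface, z up; its -x side (gear housing, drive shaft) faces roughly the robot. It differs in place and yaw each time but cannot be pushed.
- shaft_seat (a point): Centre of the dark collar (48 mm across) at the foot of the drive shaft, on which the crank's socket mouth rests when pushed right down; at (-100, 0, 82) mm in the lift frame. Its z axis points up along the shaft, leaning 30 degrees from vertical towards the lift's -x side; its x and y axes are square to the shaft's flats and turn with it. The sleeve below the collar is 42 mm across.
- shaft_tip (a point): Free end of the steel drive shaft, 38 mm above the collar along the shaft; same axes as shaft_seat. The shaft is 18 x 18 mm square for 28 mm above the collar, then a round nose 10 mm long, 14 mm across tapering to 8 mm.
- lift_shaft (a joint): Turn of the drive shaft (rad), growing clockwise as seen looking down the shaft from its free end: this raises the table 12 mm a turn (1.91 mm per rad). Stiff: needs about 0.1 N m, and stays where left. Starts between 0 and 6.3; stops at 0 and at 31.
- crank: Loose crank, about 0.35 kg, standing on its dark steel socket, knob upwards. Origin at the centre of its open mouth, z up along the socket, x along the arm towards the knob. Socket 35 x 35 mm outside; hole 21 x 21 mm, 40 mm deep from below, walls square to x and y: it fits the shaft in four ways, with about 10 degrees of play. Flat arm 22 mm wide, z = 40 to 49 mm, x = -17 to 77 mm.
- crank_grip (a point): Middle of the crank's orange square grip block, above the socket: 24 x 24 mm, sides square to the crank's x and y, z = 49 to 80 mm in the crank frame (this point at 64.5 mm). Hold the crank by it to fit it.
- crank_knob_mid (a point): Middle of the crank's black round knob: 26 mm across, 46 mm tall, at x = 60 mm, z = 52 to 98 mm in the crank frame (this point at 75 mm). It spins freely on a pin parallel to the crank's z, so the crank can be wound with the hand kept at one orientation.
- table_edge (a point): On the top surface of the plywood lift table (150 x 170 x 12 mm), at the edge beside the pointer; moves straight up with the table. The table's top starts 100 to 112 mm above the bench and can rise to about 159 mm.
- pointer_tip (a point): Tip of the red height pointer, at the middle of its 4 mm thick blade, 7 mm outside the table's edge. The pointer sits on the grey upright post 175 mm high at the lift's +y side; its height is set 126 to 142 mm above the bench and differs each time.
- rivet_jar: Jar 56 mm across, 75 mm tall with black lid, standing; origin at its underside. May stand in any of the three places where the crank, jar and weight stand. Leave alone.
- weight: Brass weight 64 mm across, 72 mm tall with a small knob on top, standing; origin at its underside. Shares its places with the crank and the jar. Leave alone.
- glue: Bottle with red cap, 60 mm across, 160 mm tall, at the left; origin at its underside. Leave alone.
- mallet: Wooden mallet lying on the bench at the left. Leave alone.
- awl: Wood-handled awl lying on the bench, at the right. Leave alone.
- slicker: Wooden block 110 x 50 x 22 mm lying on the bench at the left; origin at its underside. Leave alone.
There are look-alikes about, which are no part of the job. Of the things shaped like the crank, the steel one is meant.

How it is judged:
By the outcome, as a careful person would: the job done as asked, in the order asked, and still so for the second after the job is handed in, with the robot touching nothing.
It also fails if it takes over 72 s, if anything falls off the work surface, if the arm or the gripper's body presses on something with over 40 N, if the wrist force passes 120 N, or if a joint passes its speed limit or range.

## Robot

A 7-joint arm with a two-finger parallel gripper is mounted at the origin on the work surface. World frame = base frame: x ahead of the robot, y to its left, z up, the work surface at z = 0. Lengths are in mm, angles in rad, forces in N, time in s.
With the tool pointing down it reaches from about 400 to 875 mm from the base axis. Payload 19.3 kg.
Tool frame: the origin (TCP) lies at the very end of the fingers, on their centre line; the grasp point (between the pads) lies 19 mm behind it (grip_point_offset is the z of the grasp point in the tool frame, in mm); z points along the fingers, x is the direction in which the jaws open and shut, and the axes are right-handed (so a half turn about z gives the same grasp; the last joint's range is limited). The gripper opens to 85 mm and grips with 20 to 120 N. Pads are 22 mm wide; open, the fingers measure 114 mm over their backs; the gripper's body (76 mm by 85 mm) begins 54 mm behind the grasp point. The pads swing forward as they close: fully open they stand 13 mm farther back than shut.
Start: joints at [-1.368, 0.521, -0.036, 1.599, 0.021, 1.021, -0.113], TCP at [168.412, 601.874, 231.291] pointing down, gripper open.
Joint ranges: [-2.91, 2.91], [-0.3, 2.13], [-1.5, 1.42], [0.17, 2.43], [-1.26, 4.41], [0.16, 1.93], [-2.52, 2.52]. Speed limits (rad/s): [1.89, 1.89, 2.39, 2.39, 3.01, 3.01, 3.01].

## Interface

Orientations are given as a 3x3 rotation matrix whose columns are the frame's x, y, z axes.
In Python, from workcell import movep, movel, goto_joints, open_gripper, clamp, wait, inverse_kinematics, read_state, camera, PlanningError, finish_job, grip_point_offset gives the robot as it stands. Calls block until the motion is done:
- movep(position, orientation): joint-space move of the TCP to a pose.
- movel(position, frame=None, max_speed=150, guard=None): straight line of the TCP; frame=None keeps the orientation; max_speed is the mean speed in mm/s. With guard (N) it stops when the force on the tool has changed by that much, and returns True; else False.
- goto_joints(angles): joint-space move.
- open_gripper() and clamp(): open the fingers fully, or close them until they stop; the grip force is fixed at half the most.
- wait(seconds).
- inverse_kinematics(position, orientation): joint angles nearest the present ones, or None.
- read_state(): the state.
- camera(name): name is "scene" or "top" or "wrist"; returns a dict with "image" (400x640x3 uint8, blue, green, red), "range_z" (400x640 float32, mm along the optical axis (not along the pixel's ray), 0 where there is no reading), "fx", "fy", "cx", "cy" (pixels), "cam_to_world" (4x4, takes a point from camera to world coordinates). Camera axes: x right, y up, looking along -z (the intrinsics and any distortion apply to the point x, -y, -z); pixel columns grow to the right and rows downward; lengths in mm; the calibration is good to about 2 mm. A picture is of the moment at which its call begins.
A pose or a line that the arm cannot do raises PlanningError and nothing moves.
- finish_job(): hands the job in, once; it reports no verdict.
The state is a dict: "time": time; "qpos": joint angles; "qvel": joint speeds; "joint_efforts": joint torques, N m; "eef_pos": TCP position; "tool_rot": TCP orientation; "ft_force": force on the tool from outside, world axes, zero at the start; "torque": the same for the moment, N m; "finger_gap": finger opening in mm.
Only numpy, scipy, OpenCV 4.12 (cv2) and the standard library are available. Lean on these libraries where they do the work, as an engineer would, in place of code of your own. Each camera call takes 0.05 s, during which the arm holds its last target.

## Working session

There is one attempt and no reset: what is moved stays moved. The work goes in short steps, each a Python script; the robot and the scene stay as the last script left them, time stands still between calls to the robot, and variables do not carry over. Pictures are saved under pics/ and viewed, and the job is handed in when it is done.

```bash
ls; mkdir -p pics
python3 - <<'E'
from workcell import *
import cv2
s=read_state(); print(s['time'],s['eef_pos'],s['tool_rot'],s['ft_force'],grip_point_offset)
for n in ["scene","top","wrist"]:
    c=camera(n); cv2.imwrite(f"pics/{n}0.png",c['image']); print(n,c['fx'],c['fy'],c['cx'],c['cy'],[k for k in c]); print(c['cam_to_world'].round(3))
E
```

```text
pics
0.0 [168.34726293 601.55715482 230.70884848] [[ 2.69441252e-01  9.63016803e-01 -2.20503152e-04]
 [ 9.63016143e-01 -2.69441326e-01 -1.13152642e-03]
 [-1.14909162e-03  9.25318020e-05 -9.99999336e-01]] [ 0.17385344 -0.0037254   0.24658356] -18.700000000000003
scene 488.9618596370611 488.9618596370611 320.02427158249543 198.75080784536578 ['image', 'range_z', 'fx', 'fy', 'cx', 'cy', 'cam_to_world']
[[ 5.380000e-01 -5.230000e-01  6.620000e-01  1.513871e+03]
 [ 8.430000e-01  3.220000e-01 -4.310000e-01 -6.443600e+02]
 [ 1.300000e-02  7.900000e-01  6.130000e-01  1.035188e+03]
 [ 0.000000e+00  0.000000e+00  0.000000e+00  1.000000e+00]]
top 495.1067290641045 495.1067290641045 311.9597126760098 188.06048048959454 ['image', 'range_z', 'fx', 'fy', 'cx', 'cy', 'cam_to_world']
[[-6.800000e-02  9.720000e-01 -2.230000e-01  1.919460e+02]
 [-9.980000e-01 -6.500000e-02  2.100000e-02  2.951000e+01]
 [ 6.000000e-03  2.240000e-01  9.750000e-01  1.465274e+03]
 [ 0.000000e+00  0.000000e+00  0.000000e+00  1.000000e+00]]
wrist 307.9631885914508 307.9631885914508 322.2508009139129 202.21721263851825 ['image', 'range_z', 'fx', 'fy', 'cx', 'cy', 'cam_to_world']
[[ 2.70000e-01 -9.29000e-01 -2.54000e-01  1.04681e+02]
 [ 9.63000e-01  2.61000e-01  7.20000e-02  6.19802e+02]
 [-1.00000e-03 -2.64000e-01  9.65000e-01  3.73244e+02]
 [ 0.00000e+00  0.00000e+00  0.00000e+00  1.00000e+00]]
```

View pics/scene0.png

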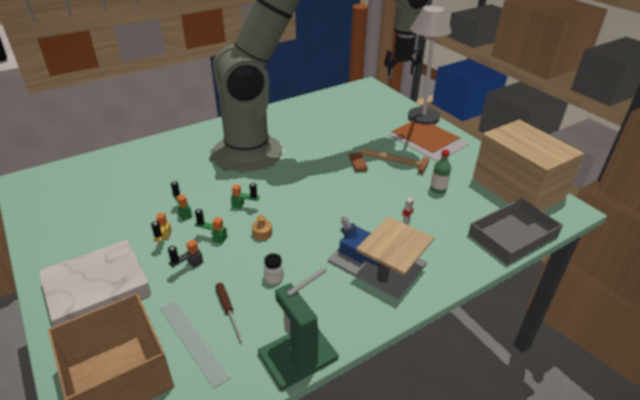

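View pics/top0.png

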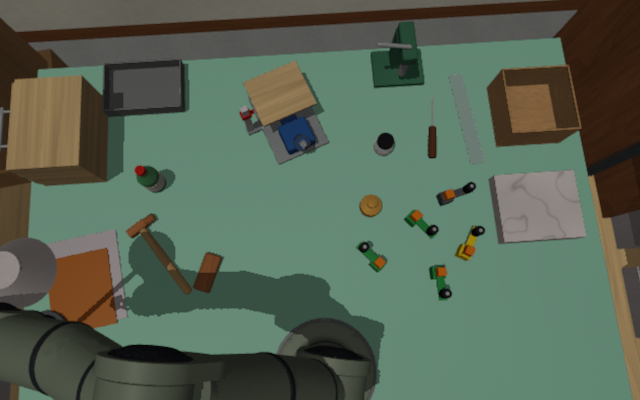

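View pics/wrist0.png

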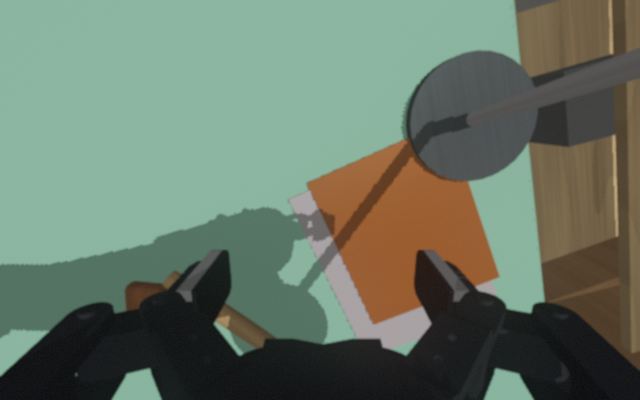

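The steel crank is the dark one: in top its grip is near (445,198) and its knob near (470,187), and in scene it is near (190,252). The green and yellow ones are look-alikes. The lift is at top (290,115), scene (380,250). I'll zoom in on both.

Run:
```python
import cv2,numpy as np
t=cv2.imread('pics/top0.png'); s=cv2.imread('pics/scene0.png')
f=lambda im,x,y,w,h,k: cv2.resize(im[y:y+h,x:x+w],None,fx=k,fy=k,interpolation=cv2.INTER_CUBIC)
a=f(t,405,165,100,75,4); b=f(t,230,60,100,110,4); c=f(s,150,210,100,75,4); d=f(s,320,190,125,110,4)
o=np.zeros((800-60,920,3),np.uint8)
o[:300,:400]=a;o[300:740,:400]=b;o[:300,410:810]=c;o[300:740,410:910]=d
cv2.imwrite('pics/z0.png',cv2.resize(o,(744,600)))
```

```text
(no output)
```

View pics/z0.png

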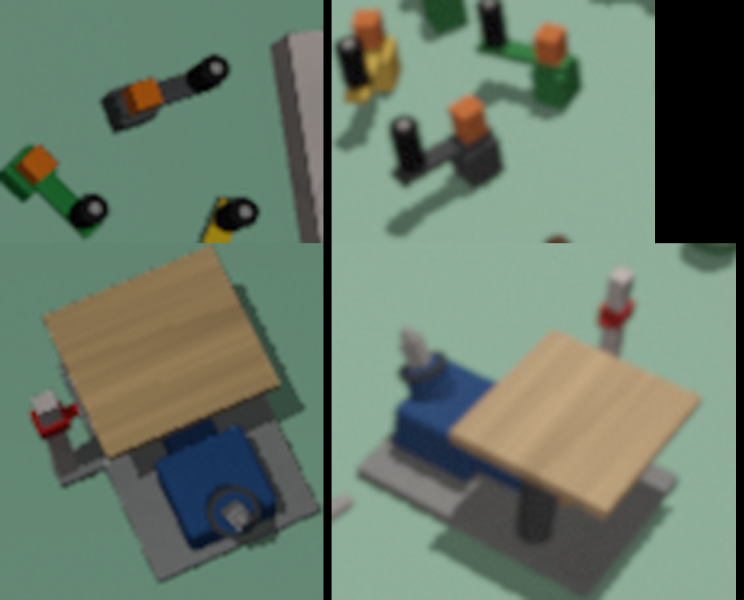

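```bash
cat > h.py <<'E'
from workcell import *
import cv2, numpy as np
from scipy.spatial.transform import Rotation as R
def ray(c,u,v):
    M=c['cam_to_world']; d=np.array([(u-c['cx'])/c['fx'],-(v-c['cy'])/c['fy'],-1.]); return M[:3,3],M[:3,:3]@d
def dep(c,u,v):
    o,d=ray(c,u,v); z=c['range_z'][int(round(v)),int(round(u))]; return o+d*z
def onz(c,u,v,z):
    o,d=ray(c,u,v); return o+d*(z-o[2])/d[2]
def tri(*obs):
    A=np.zeros((3,3));b=np.zeros(3);L=[]
    for c,u,v in obs:
        o,d=ray(c,u,v); d=d/np.linalg.norm(d); P=np.eye(3)-np.outer(d,d); A+=P;b+=P@o; L.append((o,d))
    x=np.linalg.solve(A,b); return x,[float(np.linalg.norm(np.cross(x-o,d))) for o,d in L]
def proj(c,p):
    M=c['cam_to_world']; q=M[:3,:3].T@(np.asarray(p)-M[:3,3]); return np.array([c['cx']+c['fx']*q[0]/-q[2],c['cy']-c['fy']*q[1]/-q[2]])
def cloud(c,stride=1):
    v,u=np.mgrid[0:400:stride,0:640:stride]; z=c['range_z'][v,u]
    d=np.stack([(u-c['cx'])/c['fx'],-(v-c['cy'])/c['fy'],-np.ones_like(z)],-1)*z[...,None]
    return d@c['cam_to_world'][:3,:3].T+c['cam_to_world'][:3,3]
def down(yaw): # tool z down, tool x at yaw
    return np.array([[np.cos(yaw),np.sin(yaw),0],[np.sin(yaw),-np.cos(yaw),0],[0,0,-1.]])
E
python3 - <<'E'
from h import *
t=camera('top'); s=camera('scene')
np.set_printoptions(precision=1,suppress=True)
for n,c,u,v in [('grip',t,445,195),('knob',t,470,187),('shafttip',t,304,144),('table',t,280,95),('tableedge',t,255,98),('ptr',t,249,113),('base',t,318,152),('bench',t,400,100)]:
    print(n,dep(c,u,v))
for n,u,v in [('grip',192,246),('knob',173,252),('table',395,245),('ptr',407,212)]: print('s',n,dep(s,u,v))
st=read_state(); T=st['tool_rot']; M=t=camera('wrist')['cam_to_world']; print(T.T@(M[:3,3]-st['eef_pos']), (T.T@M[:3,:3]).round(3), st['time'])
E
```

```text
grip [ 464.1 -382.2   73. ]
knob [ 478.6 -450.5   92.9]
shafttip [630.6  13.7 116. ]
table [788.5  74.2 107.6]
tableedge [780.  147.1 116.6]
ptr [725.8 164.2 138.6]
base [638.  -28.9   5.4]
bench [ 794.2 -300.9   -0.7]
s grip [ 479.1 -397.2   81.4]
s knob [ 490.8 -453.6   96.3]
s table [802.8  67.5 113.9]
s ptr [735.2 163.9 142.2]
[   0.2  -66.2 -142.4] [[ 1.   0.   0. ]
 [ 0.  -1.  -0.3]
 [-0.   0.3 -1. ]] 0.25
```

Run:
```python
from h import *
np.set_printoptions(precision=2,suppress=True)
for deg in range(-180,180,30):
    q=inverse_kinematics([466,-400,230],down(np.radians(deg))); 
    q2=inverse_kinematics([600,0,300],down(np.radians(deg)))
    print(deg,q,q2)
```

```text
-180 [-0.06  0.86  1.23  1.67 -0.85  1.25 -1.79] [ 0.66  0.71 -1.27  1.54  0.68  1.4   2.48]
-150 [-0.06  0.86  1.23  1.67 -0.85  1.25 -1.26] [-0.8   0.73  1.23  1.62 -0.71  1.31 -2.07]
-120 [-0.06  0.86  1.23  1.67 -0.85  1.25 -0.74] [-0.8   0.73  1.23  1.62 -0.71  1.31 -1.55]
-90 [-0.06  0.86  1.23  1.67 -0.85  1.25 -0.22] [-0.65  0.55  0.86  1.61 -0.44  1.18 -1.27]
-60 [-0.06  0.86  1.23  1.67 -0.85  1.25  0.31] [-0.6   0.52  0.76  1.61 -0.38  1.17 -0.8 ]
-30 [ 0.09  0.65  0.83  1.66 -0.53  1.07  0.56] [-0.57  0.5   0.7   1.61 -0.35  1.16 -0.31]
0 [ 0.05  0.68  0.91  1.66 -0.6   1.1   1.14] [-0.53  0.49  0.65  1.61 -0.31  1.15  0.19]
30 [ 0.06  0.67  0.89  1.66 -0.58  1.09  1.65] [-0.47  0.47  0.55  1.61 -0.26  1.14  0.66]
60 [ 0.04  0.7   0.94  1.66 -0.62  1.11  2.2 ] [-0.42  0.45  0.47  1.6  -0.22  1.14  1.15]
90 [ 0.25  0.57  0.56  1.65 -0.34  1.02  2.48] [-0.37  0.44  0.39  1.6  -0.18  1.14  1.64]
120 [ 1.05  0.58 -0.66  1.61  0.39  1.09  2.39] [-0.29  0.43  0.27  1.6  -0.12  1.13  2.11]
150 [-0.06  0.86  1.23  1.67 -0.85  1.25 -2.31] [ 0.66  0.71 -1.27  1.54  0.68  1.4   1.96]
```

Run:
```python
from h import *
np.set_printoptions(precision=2,suppress=True)
movep([460,-395,250],down(np.radians(12))); c=camera('wrist'); cv2.imwrite('pics/w1.png',c['image'])
np.savez('w1.npz',**c); print(read_state()['time'],read_state()['qpos'])
movel([475,-360,250]); c=camera('wrist'); cv2.imwrite('pics/w2.png',c['image']); np.savez('w2.npz',**c); print(read_state()['time'])
t=camera('top'); np.savez('t1.npz',**t); t=camera('scene'); np.savez('s1.npz',**t);
```

```text
3.9667 [ 0.12  0.59  0.77  1.66 -0.45  1.08  1.22]
4.4167
```

View pics/w1.png

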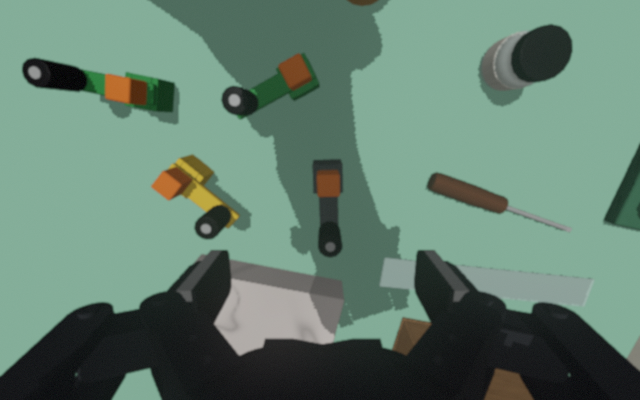

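View pics/w2.png

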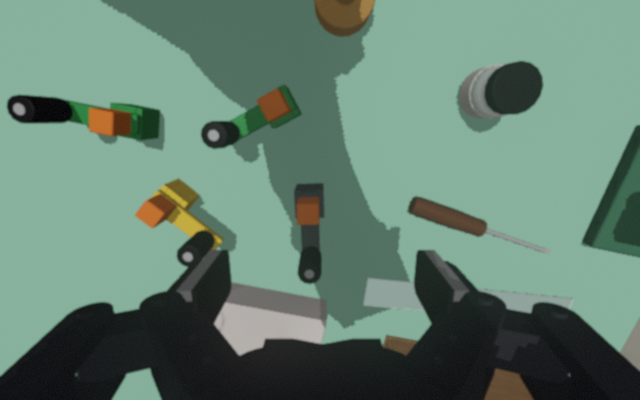

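In w1 the steel crank's orange block is at (328,183) and the knob top at (330,246). In w2 they are at (308,210) and (309,273). I'll measure the top face of the block and triangulate the white knob spot.

Run:
```python
from h import *
np.set_printoptions(precision=1,suppress=True)
obs={'b':[], 'k':[]}
for f,(bu,bv),(ku,kv) in [('w1',(328,183),(330,246)),('w2',(308,210),(309,273))]:
    c=dict(np.load(f+'.npz')); im=c['image']; hsv=cv2.cvtColor(im,cv2.COLOR_BGR2HSV); P=cloud(c)
    m=cv2.inRange(hsv,(3,120,60),(18,255,255))
    n,l,st,ce=cv2.connectedComponentsWithStats(m); i=l[bv,bu]; comp=l==i
    z=P[...,2][comp]; print(f,'comp',st[i],ce[i],'z pct',np.percentile(z,[5,25,50,75,95]))
    top=comp&(P[...,2]>np.percentile(z,75)-4)
    pts=P[top][:,:2].astype(np.float32); r=cv2.minAreaRect(pts); print('top rect',r,'mean',P[top].mean(0))
    vv,uu=np.nonzero(top); obs['b'].append((c,uu.mean(),vv.mean())); print('top px',uu.min(),uu.max(),vv.min(),vv.max())
    # knob bright spot
    w=im[kv-12:kv+12,ku-12:ku+12].min(2); yy,xx=np.nonzero(w>90); u,v=xx.mean()+ku-12,yy.mean()+kv-12
    obs['k'].append((c,u,v)); print('knob',u,v,len(xx),dep(c,u,v))
for k in obs: print(k,tri(*obs[k]))
```

```text
w1 comp [317 170  23  27 597] [328.  183.1] z pct [58.6 78.7 79.5 80.2 80.9]
top rect ((461.2523498535156, -366.487548828125), (23.077205657958984, 79.09842681884766), 11.699341773986816) mean [ 466.8 -393.2   80.9]
top px 317 339 170 196
knob 329.95 246.3 20 [ 481.2 -451.9   98.9]
w2 comp [296 197  23  28 597] [307.6 210.6] z pct [56.4 78.3 79.5 80.1 81. ]
top rect ((459.4161376953125, -350.8029479980469), (24.179237365722656, 111.40129089355469), 9.427973747253418) mean [ 467.  -392.4   81.7]
top px 296 318 203 224
knob 303.2142857142857 276.66964285714283 112 [ 476.  -457.4   97.6]
b (array([ 467.1, -394. ,   76.4]), [0.013652361525671298, 0.013652361525742564])
k (array([ 474.9, -432.3,  144.1]), [1.1982679076237361, 1.1982679076238092])
```

Run:
```python
from h import *
np.set_printoptions(precision=1,suppress=True)
ob=[];ok=[]
for f,(bu,bv),(ku,kv) in [('w1',(328,183),(330,246)),('w2',(308,210),(309,273))]:
    c=dict(np.load(f+'.npz')); im=c['image']; hsv=cv2.cvtColor(im,cv2.COLOR_BGR2HSV); P=cloud(c)
    m=cv2.inRange(hsv,(3,120,60),(18,255,255))
    n,l,st,ce=cv2.connectedComponentsWithStats(m); comp=l==l[bv,bu]
    top=comp&(abs(P[...,2]-80)<3)
    pts=P[top][:,:2].astype(np.float32); r=cv2.minAreaRect(pts); print('top rect',r,'mean',P[top].mean(0),top.sum())
    ob.append((c,r))
    w=im[kv-8:kv+8,ku-8:ku+8].min(2); n,l,st,ce=cv2.connectedComponentsWithStats((w>70).astype(np.uint8)); print(w.max(),st,ce)
    i=[j for j in range(1,n) if st[j,4]<60 and st[j,4]>4]
    u,v=ce[i[0]]+[ku-8,kv-8]; ok.append((c,u,v)); print(u,v,dep(c,u,v))
print(tri(*ok))
s=dict(np.load('s1.npz'));t=dict(np.load('t1.npz')); print(proj(s,[467,-394,80]),proj(t,[467,-394,80]))
for n,c in (('s',s),('t',t)):
    hsv=cv2.cvtColor(c['image'],cv2.COLOR_BGR2HSV);m=cv2.inRange(hsv,(3,120,60),(18,255,255));n,l,st,ce=cv2.connectedComponentsWithStats(m);print([(ce[i],st[i,4]) for i in range(1,n) if st[i,4]>20])
```

```text
top rect ((466.8126220703125, -393.8908996582031), (23.047204971313477, 23.43474578857422), 12.573871612548828) mean [ 466.9 -393.5   79.7] 503
92 [[  0   0  16  16 195]
 [  4   5   9   8  61]] [[7.4 7.2]
 [7.9 8.5]]Traceback (most recent call last):
  File "<stdin>", line 13, in <module>
IndexError: list index out of range
```

Run:
```python
from h import *
np.set_printoptions(precision=1,suppress=True)
ok=[];ot=[]
for f,(bu,bv),(ku,kv) in [('w1',(328,183),(330,246)),('w2',(308,210),(309,273))]:
    c=dict(np.load(f+'.npz')); im=c['image']; hsv=cv2.cvtColor(im,cv2.COLOR_BGR2HSV); P=cloud(c)
    m=cv2.inRange(hsv,(3,120,60),(18,255,255))
    n,l,st,ce=cv2.connectedComponentsWithStats(m); comp=l==l[bv,bu]
    top=comp&(abs(P[...,2]-80)<3)
    r=cv2.minAreaRect(P[top][:,:2].astype(np.float32)); print('top rect',r,P[top].mean(0))
    vv,uu=np.nonzero(top); ot.append((c,uu.mean(),vv.mean()))
    w=im[kv-8:kv+8,ku-8:ku+8].min(2); n,l,st,ce=cv2.connectedComponentsWithStats((w>70).astype(np.uint8)); print(st[1:],ce[1:])
    u,v=ce[l[8,8]]+[ku-8,kv-8] if l[8,8] else ce[1]+[ku-8,kv-8]; ok.append((c,u,v)); print(u,v,dep(c,u,v),onz(c,u,v,98))
print('knob',tri(*ok),'block',tri(*ot))
s=dict(np.load('s1.npz'));t=dict(np.load('t1.npz')); print(proj(s,[467,-394,80]),proj(t,[467,-394,80]))
for n,c in (('s',s),('t',t)):
    hsv=cv2.cvtColor(c['image'],cv2.COLOR_BGR2HSV);m=cv2.inRange(hsv,(3,120,60),(18,255,255));n,l,st,ce=cv2.connectedComponentsWithStats(m);print([(ce[i],st[i,4]) for i in range(1,n) if st[i,4]>20 and 150<ce[i][0]<220])
# clouds: lift from top for reference
```

```text
top rect ((466.8126220703125, -393.8908996582031), (23.047204971313477, 23.43474578857422), 12.573871612548828) [ 466.9 -393.5   79.7]
[[ 4  5  9  8 61]] [[7.9 8.5]]
329.9344262295082 246.45901639344262 [ 481.2 -452.1   98.9] [ 481.3 -452.5   98. ]
top rect ((466.87823486328125, -393.82354736328125), (23.42377281188965, 23.668670654296875), 13.729162216186523) [ 467.1 -393.2   79.7]
[[ 4  5  9  9 64]
 [ 0 15  1  1  1]] [[ 8.   8.8]
 [ 0.  15. ]]
308.984375 273.75 [ 481.4 -452.7   97.8] [ 481.3 -452.6   98. ]
knob (array([ 481.3, -452.3,   98.4]), [0.022306915133839998, 0.022306915133749595]) block (array([ 467.1, -394.1,   76.7]), [0.008605945949040792, 0.008605945949145108])
[191.6 243.4] [449.6 193.2]
[(array([181.5, 200. ]), np.int32(87)), (array([161.1, 219.2]), np.int32(90)), (array([217.5, 223.6]), np.int32(100)), (array([192.2, 247.2]), np.int32(107)), (array([154. , 343.8]), np.int32(36)), (array([161.4, 360.8]), np.int32(25)), (array([159.6, 382.2]), np.int32(28)), (array([155.4, 387.6]), np.int32(56))]
[(array([158.9,  25.7]), np.int32(119)), (array([157.8, 249.9]), np.int32(808)), (array([207.1, 272.2]), np.int32(617))]
```

Run:
```python
from h import *
np.set_printoptions(precision=1,suppress=True)
for f in ('t1','s1'):
    c=dict(np.load(f+'.npz')); P=cloud(c); hsv=cv2.cvtColor(c['image'],cv2.COLOR_BGR2HSV)
    wood=cv2.inRange(hsv,(8,60,80),(25,200,255))>0
    m=wood&(P[...,0]>650)&(P[...,0]<900)&(abs(P[...,1]-70)<130)&(P[...,2]>90)&(P[...,2]<125)
    print(f,m.sum(),P[m].mean(0),np.percentile(P[...,2][m],[5,50,95]),cv2.minAreaRect(P[m][:,:2].astype(np.float32)))
    bl=cv2.inRange(hsv,(100,100,40),(130,255,255))>0
    m=bl&(P[...,0]>550)&(P[...,0]<900)&(abs(P[...,1]-70)<150)
    print('blue',m.sum(),P[m].mean(0),cv2.minAreaRect(P[m][:,:2].astype(np.float32)))
    red=(cv2.inRange(hsv,(0,150,60),(5,255,255))|cv2.inRange(hsv,(172,150,60),(180,255,255)))>0
    m=red&(P[...,0]>600)&(P[...,0]<850)&(abs(P[...,1]-150)<80)
    print('red',m.sum(),P[m].mean(0) if m.any() else 0,P[m].min(0),P[m].max(0))
    base=(hsv[...,1]<60)&(abs(P[...,2]-5)<4)&(P[...,0]>580)&(P[...,0]<900)&(abs(P[...,1]-70)<150)
    print('base',base.sum(),cv2.minAreaRect(P[base][:,:2].astype(np.float32)),np.median(P[...,2][base]))
```

```text
t1 2721 [793.4  76.9 110.3] [105.4 110.3 115. ] ((794.3887329101562, 77.02035522460938), (154.25186157226562, 169.19259643554688), 20.34134864807129)
blue 864 [688.2  37.5  58.6] ((687.9173583984375, 32.02178192138672), (124.66989135742188, 98.66795349121094), 20.877351760864258)
red 52 [722.  170.7 135.5] [708.2 153.1  14.4] [784.9 190.2 173.8]
base 365 ((766.171630859375, 79.60324096679688), (298.63165283203125, 233.27664184570312), 13.30788516998291) 7.15686809467843
s1 2382 [802.2  68.8 114.4] [109.7 114.6 117.9] ((793.78662109375, 84.8245849609375), (150.49801635742188, 194.65895080566406), 20.73891258239746)
blue 582 [691.2  12.7  54.8] ((706.9656982421875, 38.5468635559082), (120.78688049316406, 88.85201263427734), 20.371973037719727)
red 30 [734.4 163.5 139.4] [724.7 153.1 127. ] [742.3 178.2 146.8]
base 2762 ((740.001220703125, 69.84381103515625), (319.9212341308594, 299.6456604003906), 0.005848378408700228) 3.8198836910462433
```

```bash
cat >> h.py <<'E'
def lift_frame(yaw):
    c,s=np.cos(yaw),np.sin(yaw); return np.array([[c,-s,0],[s,c,0],[0,0,1.]])
def shaft_frame(yaw): # z up shaft, y = lift y, x = downhill?? x = y cross z
    L=lift_frame(yaw); z=L@[-.5,0,np.sqrt(.75)]; y=L@[0,1,0]; return np.column_stack([np.cross(y,z),y,z])
def tool_at(S,a): # tool z down the shaft, tool y at angle a in shaft frame (from S x toward S y)
    z=-S[:,2]; y=S@[np.cos(a),np.sin(a),0]; return np.column_stack([np.cross(y,z),y,z])
E
python3 - <<'E'
from h import *
np.set_printoptions(precision=2,suppress=True)
S=shaft_frame(np.radians(20.5)); seat=np.array([648,20.6,82])
for d in range(-180,180,20):
    T=tool_at(S,np.radians(d)); 
    r=[]
    for h,rad,b in [(90,0,0),(54,0,0),(130,0,0),(84,60,0),(84,60,90),(84,60,180),(84,60,270)]:
        q=inverse_kinematics(seat+S@[rad*np.cos(np.radians(b)),rad*np.sin(np.radians(b)),h],T); r.append('-' if q is None else f'{q[6]:.1f}')
    print(d,T[:,0],r, q)
E
```

```text
-180 [ 0.35 -0.94  0.  ] ['-0.1', '-2.5', '-0.0', '-0.2', '-', '0.7', '0.1'] [-0.02  0.5   0.16  2.06 -1.26  0.32  0.05]
-160 [ 0.61 -0.78  0.17] ['0.2', '-2.1', '0.3', '0.2', '-2.3', '-2.3', '0.4'] [-0.02  0.5   0.16  2.06 -1.26  0.32  0.4 ]
-140 [ 0.79 -0.52  0.32] ['0.6', '-1.8', '0.6', '0.6', '-1.9', '-1.9', '0.8'] [-0.02  0.5   0.16  2.06 -1.26  0.32  0.75]
-120 [ 0.88 -0.21  0.43] ['0.9', '-1.4', '1.0', '0.9', '-1.6', '-1.6', '1.1'] [-0.02  0.5   0.16  2.06 -1.26  0.32  1.1 ]
-100 [0.86 0.14 0.49] ['1.3', '-1.1', '1.3', '1.2', '-1.2', '-1.2', '1.5'] [-0.02  0.5   0.16  2.06 -1.26  0.32  1.45]
-80 [0.74 0.46 0.49] ['1.6', '-0.7', '1.7', '1.5', '-0.9', '-0.9', '1.8'] [ 0.02  0.49  0.1   2.06 -1.21  0.29  1.76]
-60 [0.53 0.73 0.43] ['2.0', '-0.4', '2.0', '1.8', '-0.5', '-0.5', '2.0'] [ 0.13  0.49 -0.03  2.06 -1.06  0.24  1.98]
-40 [0.25 0.91 0.32] ['2.3', '-0.0', '2.3', '2.1', '-0.2', '-0.2', '2.3'] [ 0.15  0.49 -0.07  2.05 -1.02  0.23  2.29]
-20 [-0.05  0.98  0.17] ['0.7', '0.3', '2.5', '2.3', '0.2', '0.2', '2.3'] [ 0.29  0.5  -0.24  2.05 -0.69  0.17  2.33]
0 [-0.35  0.94  0.  ] 
[... 336 characters left out ...]
8  0.21 -0.43] ['2.1', '1.7', '2.2', '2.3', '1.6', '1.6', '2.5'] [ 0.6   0.56 -0.67  2.03  0.62  0.2   2.49]
80 [-0.86 -0.14 -0.49] ['2.4', '2.1', '2.3', '2.4', '1.9', '1.9', '2.5'] [ 0.75  0.63 -0.88  2.03  0.99  0.3   2.52]
100 [-0.74 -0.46 -0.49] ['2.5', '2.4', '-1.5', '-1.6', '2.2', '2.3', '-1.3'] [-0.02  0.5   0.16  2.06 -1.26  0.32 -1.34]
120 [-0.53 -0.73 -0.43] ['-1.2', '-', '-1.1', '-1.3', '-', '2.5', '-1.0'] [ 0.02  0.49  0.11  2.06 -1.21  0.29 -1.03]
140 [-0.25 -0.91 -0.32] ['-0.8', '-', '-0.8', '-0.8', '-', '0.0', '-0.6'] [-0.02  0.5   0.16  2.06 -1.26  0.32 -0.64]
160 [ 0.05 -0.98 -0.17] ['-0.5', '-', '-0.4', '-0.6', '-', '0.4', '-0.3'] [-0.02  0.5   0.16  2.06 -1.26  0.32 -0.29]
```

Run:
```python
from h import *
np.set_printoptions(precision=2,suppress=True)
S=shaft_frame(np.radians(20.5)); seat=np.array([648,20.6,82])
T=tool_at(S,np.radians(-20))
movep(seat+S@[0,0,120],T); c=camera('wrist'); cv2.imwrite('pics/w3.png',c['image']); np.savez('w3.npz',**c); s=read_state(); print(s['time'],s['qpos'],s['eef_pos'])
try:
    movel(seat+S@[-25,35,130]); 
except PlanningError as e: print(e); movep(seat+S@[-20,20,150],T)
c=camera('wrist'); cv2.imwrite('pics/w4.png',c['image']); np.savez('w4.npz',**c); s=read_state(); print(s['time'],s['qpos'])
```

```text
5.975 [-0.02  0.38  0.02  2.15 -0.99  0.22  2.51] [592.16  -1.42 185.99]
the arm cannot follow that straight line within its joint ranges
6.3083 [-0.06  0.29  0.05  2.22 -0.98  0.22  2.48]
```

View pics/w3.png

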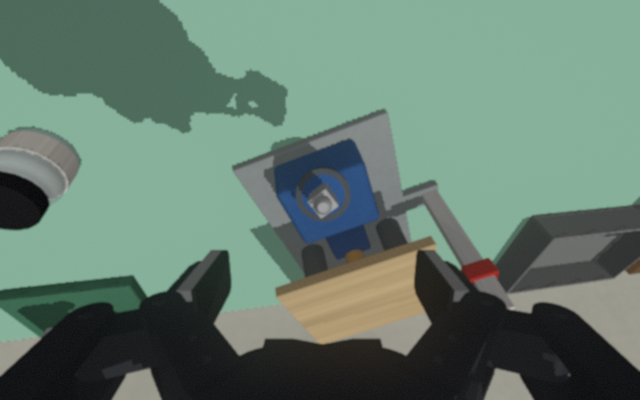

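View pics/w4.png

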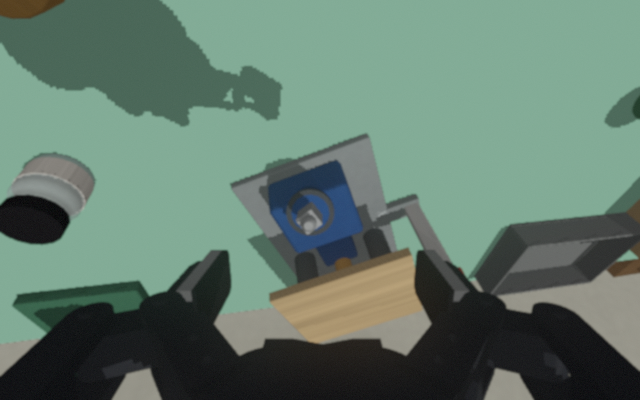

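Run:
```python
import cv2,numpy as np
a=cv2.imread('pics/w3.png')[155:245,270:380]; b=cv2.imread('pics/w4.png')[175:265,255:365]
o=np.hstack([cv2.resize(x,None,fx=3.6,fy=5.0*0.9,interpolation=cv2.INTER_CUBIC) if 0 else cv2.resize(x,None,fx=3.6,fy=3.6,interpolation=cv2.INTER_CUBIC) for x in (a,b)])
cv2.imwrite('pics/z3.png',o)
```

```text
(no output)
```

View pics/z3.png

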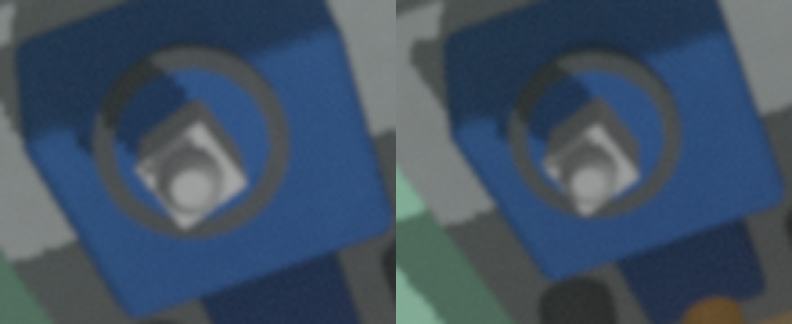

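Through the wrist camera, the shaft's square shoulder has its corners in w3 near (325,189), (339,206), (321,219) and (308,201), with the nose tip at (322,207). In w4 the corners are near (309,210), (322,224), (308,235) and (296,219). I'll triangulate these and also fit the lift's yaw.

```bash
python3 - <<'E'
from h import *
np.set_printoptions(precision=1,suppress=True)
c3=dict(np.load('w3.npz'));c4=dict(np.load('w4.npz'));t=dict(np.load('t1.npz'));s=dict(np.load('s1.npz'))
k3=np.array([(324.7,188.9),(338.6,206.4),(321.4,218.9),(307.5,201.4)]);k4=np.array([(309.4,209.7),(322.5,224.4),(307.8,235.3),(296.1,219.4)])
S=shaft_frame(np.radians(20.5))
print('depth tip',dep(c3,322.2,207.2),dep(c4,308.3,225.8)); print('tri tip',tri((c3,322.2,207.2),(c4,308.3,225.8)))
P0=np.array([648,20.6,82])
C=tri((c3,*k3.mean(0)),(c4,*k4.mean(0)))[0]; print('shoulder tri',C,'seat',C-28*S[:,2])
for c,k in ((c3,k3),(c4,k4)):
    sh=P0+28*S[:,2]; Q=[]
    for u,v in k:
        o,d=ray(c,u,v); Q.append(o+d*np.dot(sh-o,S[:,2])/np.dot(d,S[:,2]))
    Q=(np.array(Q)-sh)@S; print('centre in S',Q.mean(0)); e=np.diff(np.vstack([Q,Q[:1]]),axis=0); print('sides',np.linalg.norm(e,axis=1),'ang',np.degrees(np.arctan2(e[:,1],e[:,0])))
    print('depth of shoulder corners?',[dep(c,*(0.8*p+0.2*k.mean(0))) for p in k])
    # yaw from blue housing and table
    P=cloud(c); hsv=cv2.cvtColor(c['image'],cv2.COLOR_BGR2HSV)
    m=cv2.inRange(hsv,(8,60,80),(25,200,255))>0; m&=(P[...,2]>100)&(P[...,2]<120)&(P[...,0]>650)&(P[...,0]<860)
    print('table',m.sum(),np.percentile(P[...,2][m],[10,50,90]))
tu=tri((t,304.5,143.5),(s,347,218)); print('top/scene tip',tu)
E
python3 - <<'E'
import cv2
a=cv2.imread('pics/scene0.png')[205:245,325:375]; cv2.imwrite('pics/z4.png',cv2.resize(a,None,fx=10,fy=10,interpolation=cv2.INTER_CUBIC))
a=cv2.imread('pics/top0.png')[100:170,235:335]; cv2.imwrite('pics/z5.png',cv2.resize(a,None,fx=7,fy=7,interpolation=cv2.INTER_CUBIC))
E
```

```text
depth tip [629.2  12.6 114.9] [629.3  13.1 114.9]
tri tip (array([632. ,  13.4, 112.2]), [0.22005327246547865, 0.22005327246551926])
shoulder tri [634.5  15.1 105.9] seat [647.6  20.   81.7]
centre in S [-0.5 -0.4 -0. ]
sides [18.  17.1 18.2 16.9] ang [  17.7  -72.8 -163.2  106.5]
depth of shoulder corners? [array([625.6,  16.4, 101.8]), array([636. ,  24.9, 107.8]), array([643.1,  13.6, 110.7]), array([633.6,   5.5, 103.4])]
table 8522 [106.5 111.1 111.6]
centre in S [-0.6 -0.4 -0. ]
sides [18.3 17.2 18.6 15.2] ang [  20.   -72.  -166.   106.9]
depth of shoulder corners? [array([625.9,  15.8, 101.8]), array([635.8,  24.8, 108.2]), array([643.6,  13.8, 110.5]), array([632.5,   6. , 103.9])]
table 7929 [107.5 111.1 111.6]
top/scene tip (array([636.1,  16.9, 112.7]), [5.5481626634372425, 5.5481626634373535])
```

View pics/z4.png

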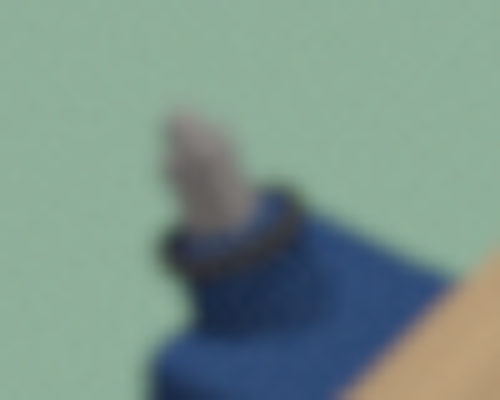

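View pics/z5.png

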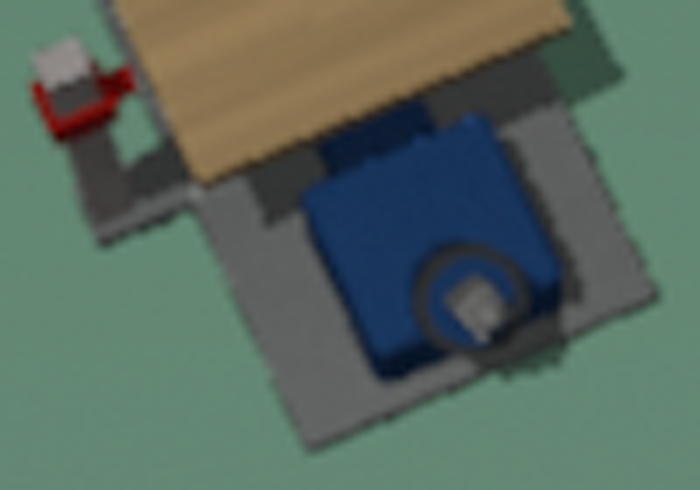

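```bash
cat >> h.py <<'E'
S=shaft_frame(np.radians(20.5)); SEAT=np.array([647.5,20.0,82.])
E
python3 - <<'E'
from h import *
np.set_printoptions(precision=2,suppress=True)
T=down(np.radians(13.3)); p=np.array([466.9,-393.9,0])
movep(p+[0,0,150],T); movel(p+[0,0,54],max_speed=120,guard=15); c=camera('wrist'); cv2.imwrite('pics/w5.png',c['image'])
clamp(); s=read_state(); print(s['time'],s['finger_gap'],s['eef_pos'],s['ft_force'],s['qpos'])
movel(p+[0,0,200],max_speed=200); s=read_state(); print(s['time'],s['finger_gap'],s['ft_force'])
c=camera('wrist'); cv2.imwrite('pics/w6.png',c['image']); np.savez('w6.npz',**c)
c=camera('scene'); cv2.imwrite('pics/s6.png',c['image'])
E
```

```text
9.4083 23.409000839472913 [ 466.96 -393.95   54.25] [-1.79  1.61  5.11] [ 0.12  0.91  0.78  1.79 -0.86  0.82  1.56]
10.2917 23.24791633224273 [-0.23 -0.12 -3.39]
```

View pics/w6.png

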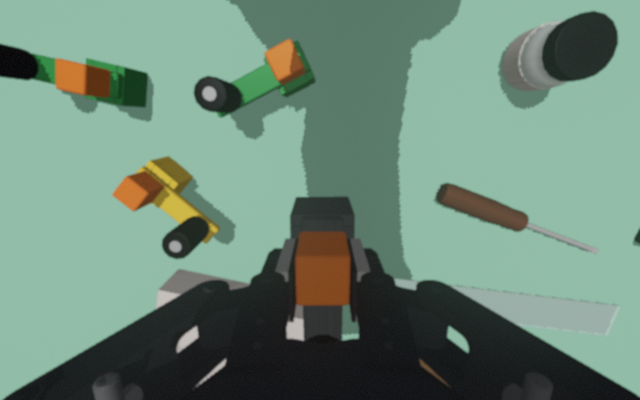

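View pics/s6.png

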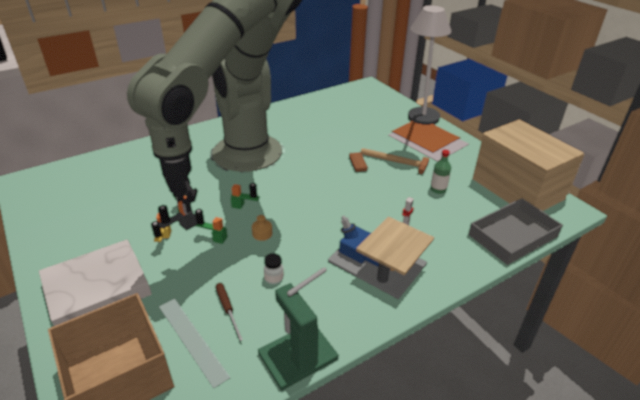

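Run:
```python
from h import *
np.set_printoptions(precision=2,suppress=True)
for d in (17.2,-72.8):
    T=tool_at(S,np.radians(d))
    for h in (140,125,100,80,54): print(d,h,inverse_kinematics(SEAT+S[:,2]*h,T))
```

```text
17.2 140 [ 0.37  0.36 -0.45  2.14 -0.1   0.18  2.31]
17.2 125 [ 0.53  0.43 -0.66  2.13  0.5   0.19  1.73]
17.2 100 [ 0.52  0.49 -0.67  2.12  0.81  0.18  1.44]
17.2 80 [ 0.51  0.54 -0.68  2.11  1.05  0.18  1.21]
17.2 54 [ 0.49  0.6  -0.68  2.09  1.31  0.19  0.97]
-72.8 140 [-0.29  0.35  0.37  2.17 -1.17  0.34  1.75]
-72.8 125 [-0.29  0.39  0.37  2.16 -1.26  0.34  1.84]
-72.8 100 [ 0.02  0.42 -0.04  2.14 -1.06  0.18  1.66]
-72.8 80 [ 0.51  0.54 -0.68  2.11  1.05  0.18 -0.36]
-72.8 54 [ 0.49  0.6  -0.68  2.09  1.31  0.19 -0.6 ]
```

```bash
python3 - <<'E'
from h import *
np.set_printoptions(precision=2,suppress=True)
T=tool_at(S,np.radians(17.2))
movep(SEAT+S[:,2]*125,T); s=read_state(); print(s['time'],s['qpos'],s['eef_pos'],S.T@(s['eef_pos']-SEAT),s['finger_gap'],s['ft_force'])
for n in ('wrist','scene','top'):
    c=camera(n); cv2.imwrite(f'pics/{n}7.png',c['image']); np.savez(f'{n}7.npz',**c)
E
python3 -c "
import cv2,numpy as np
a=cv2.imread('pics/scene7.png')[150:300,290:450];b=cv2.imread('pics/wrist7.png')[100:340,200:440]
cv2.imwrite('pics/z7.png',np.hstack([cv2.resize(a,(480,450)),cv2.resize(b,(320,450))]))"
```

```text
12.2333 [ 0.53  0.43 -0.66  2.13  0.5   0.19  1.73] [588.84  -2.9  189.71] [ -0.67  -0.91 124.76] 22.39553721323668 [-0.17 -0.5  -4.19]
```

View pics/z7.png

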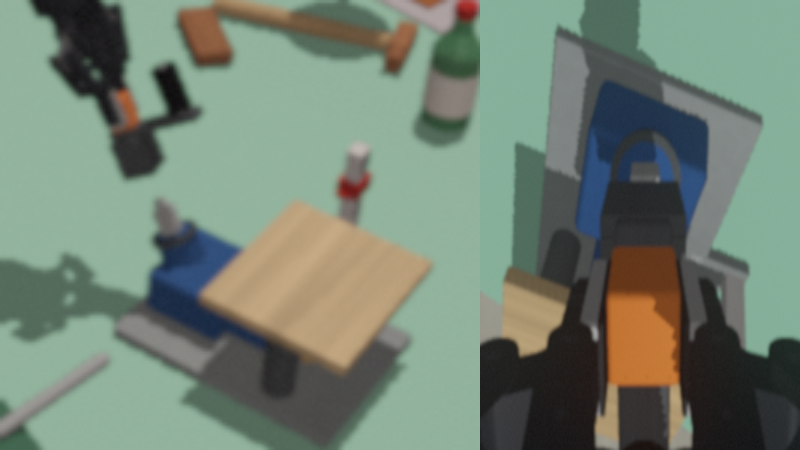

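The crank is lined up over the shaft. I'll descend under guard.

```bash
python3 - <<'E'
from h import *
np.set_printoptions(precision=2,suppress=True)
g=movel(SEAT+S[:,2]*96,max_speed=80); wait(0.1)
s=read_state(); print(s['time'],g,S.T@(s['eef_pos']-SEAT),S.T@s['ft_force'],(S.T@s['tool_rot']).round(3))
c=camera('wrist'); cv2.imwrite(f'pics/w8.png',c['image'][100:340,200:440])
for h in (84,72,62,54.5):
    g=movel(SEAT+S[:,2]*h,max_speed=40,guard=15); s=read_state(); print(round(s['time'],2),g,S.T@(s['eef_pos']-SEAT),S.T@s['ft_force'],s['finger_gap'])
    if g: break
c=camera('wrist'); cv2.imwrite(f'pics/w9.png',c['image'])
c=camera('scene'); cv2.imwrite('pics/s9.png',c['image'])
E
python3 -c "
import cv2,numpy as np
a=cv2.imread('pics/s9.png')[150:300,290:450];b=cv2.imread('pics/w9.png')[100:340,200:440]
cv2.imwrite('pics/z9.png',np.hstack([cv2.resize(a,(480,450)),cv2.resize(b,(320,450))]))"
```

```text
13.0 False [ 0.1  -0.18 96.33] [-2.5   0.48 -2.41] [[-0.3   0.95  0.  ]
 [ 0.95  0.3  -0.  ]
 [-0.    0.   -1.  ]]
13.5 False [ 0.03 -0.07 84.23] [-1.64  0.08 -3.2 ] 23.10704734639962
13.95 False [ 0.03 -0.01 72.23] [-2.07 -1.09 -2.58] 23.276376669267453
14.35 False [ 0.03  0.03 62.22] [-1.87 -0.14 -2.62] 23.04173358110248
14.62 True [ 0.15 -0.37 54.64] [-0.15 -0.42 11.17] 22.98596300783525
```

View pics/z9.png

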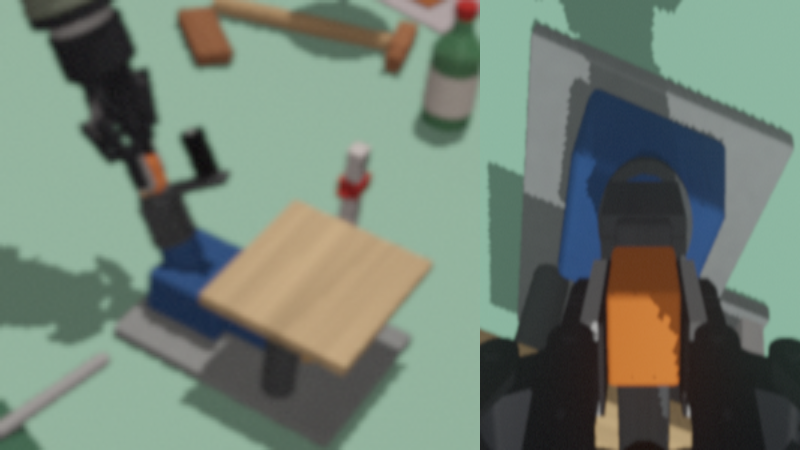

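```bash
cat >> h.py <<'E'
def wind_R(phi,flip=0): # jaw axis along lift y, tool z tilted phi from vertical (shaft is 30)
    y=S[:,1]; th=np.radians(phi); L=lift_frame(np.radians(20.5)); z=-(L@[-np.sin(th),0,np.cos(th)])
    x=-y if flip else y; return np.column_stack([x,np.cross(z,x),z])
def knob(a,h=84,r=60): return SEAT+S@[r*np.cos(a),r*np.sin(a),h]
E
python3 - <<'E'
from h import *
np.set_printoptions(precision=2,suppress=True)
A=np.radians(17.2-np.arange(0,361,15))
for fl in (0,1):
  for phi in (0,8,15,22,30):
    Q=[inverse_kinematics(knob(a),wind_R(phi,fl)) for a in A]
    bad=sum(q is None for q in Q)
    G=np.array([q for q in Q if q is not None])
    print(fl,phi,'bad',bad, 'maxstep',np.abs(np.diff(G,axis=0)).max(0) if len(G)>1 else 0,'min',G.min(0),'max',G.max(0))
E
```

```text
0 0 bad 0 maxstep [0.03 0.01 0.   0.04 0.01 0.03 0.03] min [ 0.29  0.65 -0.75  1.52  0.51  0.87  1.26] max [ 0.48  0.73 -0.73  1.85  0.57  1.1   1.48]
0 8 bad 0 maxstep [0.03 0.01 0.   0.04 0.01 0.03 0.04] min [ 0.35  0.6  -0.77  1.64  0.55  0.67  1.21] max [ 0.55  0.68 -0.76  1.96  0.63  0.91  1.46]
0 15 bad 0 maxstep [0.03 0.01 0.01 0.04 0.02 0.03 0.05] min [ 0.39  0.55 -0.79  1.75  0.58  0.48  1.14] max [ 0.6   0.64 -0.74  2.06  0.71  0.73  1.44]
0 22 bad 0 maxstep [0.04 0.01 0.02 0.04 0.07 0.04 0.09] min [ 0.4   0.53 -0.78  1.85  0.62  0.31  0.94] max [ 0.63  0.61 -0.74  2.15  0.94  0.54  1.42]
0 30 bad 0 maxstep [0.06 0.02 0.06 0.04 0.19 0.04 0.21] min [ 0.34  0.48 -0.78  1.96  0.73  0.16  0.16] max [ 0.7   0.6  -0.62  2.25  1.78  0.31  1.31]
1 0 bad 0 maxstep [0.14 0.08 0.21 0.04 0.17 0.08 0.14] min [-0.72  0.63  0.59  1.57 -0.66  0.76 -0.92] max [-0.39  0.78  0.8   1.9  -0.46  1.06 -0.77]
1 8 bad 0 maxstep [0.17 0.05 0.21 0.04 0.19 0.07 0.15] min [-0.61  0.53  0.38  1.69 -0.64  0.55 -0.93] max [-0.25  0.65  0.59  2.   -0.41  0.83 -0.73]
1 15 bad 0 maxstep [0.19 0.05 0.21 0.04 0.22 0.08 0.18] min [-0.58  0.47  0.17  1.79 -0.67  0.36 -0.96] max [-0.08  0.57  0.59  2.09 -0.38  0.64 -0.72]
1 22 bad 0 maxstep [0.18 0.01 0.21 0.04 0.3  0.05 0.26] min [-0.3   0.44 -0.04  1.88 -0.66  0.17 -1.01] max [ 0.1   0.51  0.17  2.18 -0.35  0.45 -0.61]
1 30 bad 3 maxstep [0.94 0.38 1.25 0.12 3.18 0.39 3.17] min [-0.27  0.44 -1.28  1.97 -1.21  0.17 -2.48] max [0.99 0.85 0.18 2.28 4.36 0.58 0.81]
```

The crank slid on with lateral forces of a few newtons and met the collar at h≈54.6, against 54.25 expected. In the scene view the socket sits on the collar. Next I'll release it and measure the pointer and the table edge.

Run:
```python
from h import *
np.set_printoptions(precision=2,suppress=True)
movel(SEAT+S[:,2]*53.5,max_speed=40,guard=25); s=read_state(); print(S.T@(s['eef_pos']-SEAT),S.T@s['ft_force'])
open_gripper(); s=read_state(); print(s['time'],s['finger_gap'])
movel(SEAT+S[:,2]*125,max_speed=200)
p=np.array([727,164]); L=lift_frame(np.radians(20.5)); 
tcp=np.r_[p,205]-66*L[:,1]; tcp[2]=205
movep(tcp,down(np.radians(20.5))); s=read_state(); print(s['time'],s['qpos'],s['eef_pos'])
c=camera('wrist'); cv2.imwrite('pics/w10.png',c['image']); np.savez('w10.npz',**c)
movel(tcp+L[:,0]*-50+L[:,1]*10); s=read_state(); print(s['time'])
c=camera('wrist'); cv2.imwrite('pics/w11.png',c['image']); np.savez('w11.npz',**c)
```

```text
[ 0.36 -0.39 54.58] [-4.7   0.62 27.36]
15.6083 85.62798697721846
17.4417 [ 0.01  0.8  -0.43  1.19  0.33  1.22 -0.06] [749.96 101.36 204.28]
17.9833
```

View pics/w10.png

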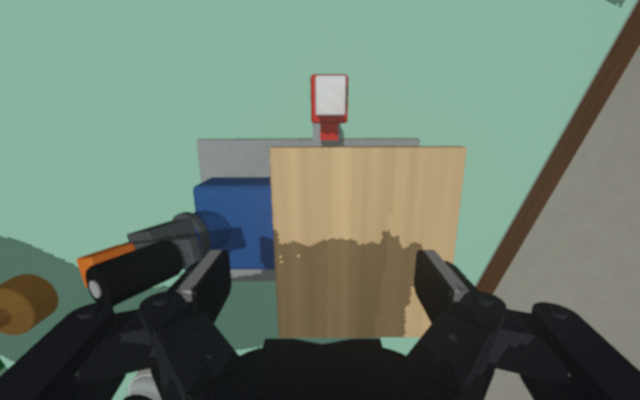

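View pics/w11.png

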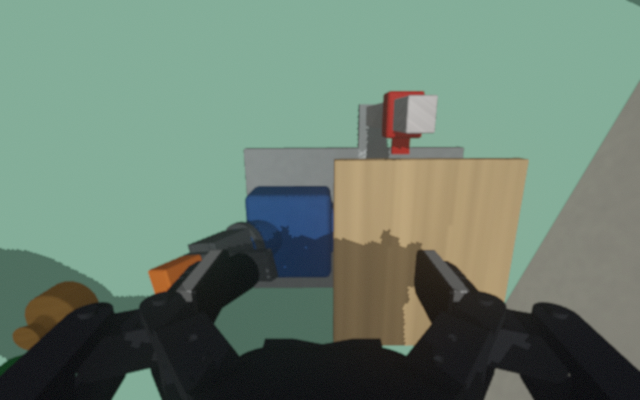

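In w10 the red blade runs to its tip at about (330,139) and the table edge is at v≈147. In w11 the tip is at about (401,152). The crank stands seated, with its knob at lower left.

```bash
cat > meas.py <<'E'
from h import *
def measure(c,verbose=True):
    hsv=cv2.cvtColor(c['image'],cv2.COLOR_BGR2HSV); P=cloud(c); L=lift_frame(np.radians(20.5))
    red=(cv2.inRange(hsv,(0,150,50),(5,255,255))|cv2.inRange(hsv,(172,150,50),(180,255,255)))>0
    red[200:]=False
    vv,uu=np.nonzero(red); vmax=vv.max(); tipu=uu[vv>=vmax-2].mean()
    # blade: rows near tip
    bm=red&(np.arange(400)[:,None]>vmax-12)&(np.arange(400)[:,None]<vmax-1)
    bm=cv2.erode(bm.astype(np.uint8),np.ones((3,3)))>0
    zb=P[...,2][bm]
    # wood strip next to edge
    wood=cv2.inRange(hsv,(8,40,60),(25,200,255))>0
    col=wood[:, int(tipu)-10:int(tipu)+10].mean(1)>.8
    v0=np.nonzero(col&(np.arange(400)>vmax))[0][0]
    tm=np.zeros_like(red); tm[v0+3:v0+20,int(tipu)-40:int(tipu)+40]=True; tm&=wood
    zt=P[...,2][tm]
    if verbose: print('tip px',tipu,vmax,'edge v',v0,'blade z med',np.median(zb),zb.std(),bm.sum(),'table z',np.median(zt),zt.std(),tm.sum())
    return np.median(zb)-2,np.median(zt),(tipu,vmax+.5),(tipu,v0-.5)
E
python3 - <<'E'
from meas import *
np.set_printoptions(precision=2,suppress=True)
a=dict(np.load('w10.npz'));b=dict(np.load('w11.npz'))
ma=measure(a);mb=measure(b); print(ma,mb)
print('tri tip',tri((a,*ma[2]),(b,*mb[2])),onz(a,*ma[2],137), 'edge', onz(a,*ma[3],111))
# table corners for triangulation: near-robot +y corner
E
python3 -c "
import cv2,numpy as np
a=cv2.imread('pics/w10.png')[60:170,250:360];b=cv2.imread('pics/w11.png')[80:190,320:430]
cv2.imwrite('pics/z10.png',np.hstack([cv2.resize(a,(396,396)),cv2.resize(b,(396,396))]))"
```

```text
tip px 328.82608695652175 139 edge v 146 blade z med 133.9502956862762 0.6773197573272738 60 table z 111.37046969846443 14.252009239319312 1360
tip px 399.84 152 edge v 159 blade z med 133.97994347364863 20.691577225214704 106 table z 111.34490019384214 15.69384833528534 1360
(np.float64(131.9502956862762), np.float64(111.37046969846443), (np.float64(328.82608695652175), np.float64(139.5)), (np.float64(328.82608695652175), np.float64(145.5))) (np.float64(131.97994347364863), np.float64(111.34490019384214), (np.float64(399.84), np.float64(152.5)), (np.float64(399.84), np.float64(158.5)))
tri tip (array([736.21, 152.43, 131.73]), [0.297988503707811, 0.29798850370777097]) [736.04 152.44 137.  ] edge [738.71 146.8  111.  ]
```

View pics/z10.png

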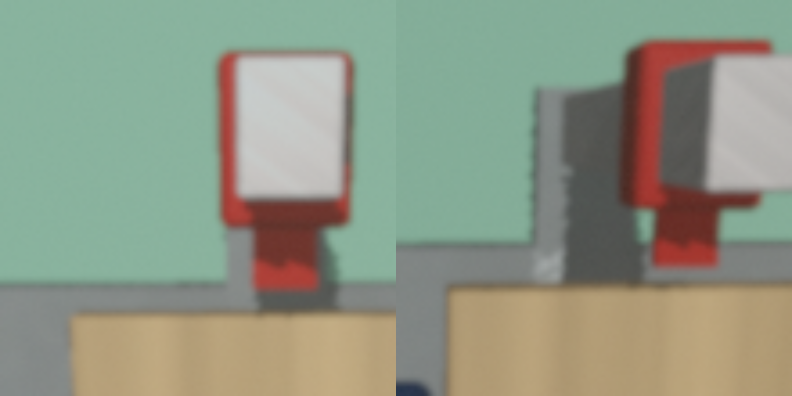

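Run:
```python
from h import *
np.set_printoptions(precision=2,suppress=True)
a=dict(np.load('w10.npz'))
o,d=ray(a,96,289); sh=SEAT+98*S[:,2]; q=S.T@(o+d*np.dot(sh-o,S[:,2])/np.dot(d,S[:,2])-SEAT); print('knob',q,np.hypot(*q[:2]),np.degrees(np.arctan2(q[1],q[0])))
s=read_state(); movel(s['eef_pos']+[-20,0,60],max_speed=250)
T=wind_R(20); a0=np.radians(17.2)
movep(knob(a0,140),T); s=read_state(); print(s['time'],S.T@(s['eef_pos']-SEAT),s['qpos'])
c=camera('wrist'); cv2.imwrite('pics/w12.png',c['image']); np.savez('w12.npz',**c)
```

```text
knob [55.96 15.46 98.  ] 58.05667253983422 15.441027061161787
19.775 [ 57.45  17.78 139.66] [ 0.54  0.49 -0.85  1.87  0.53  0.64  1.36]
```

View pics/w12.png

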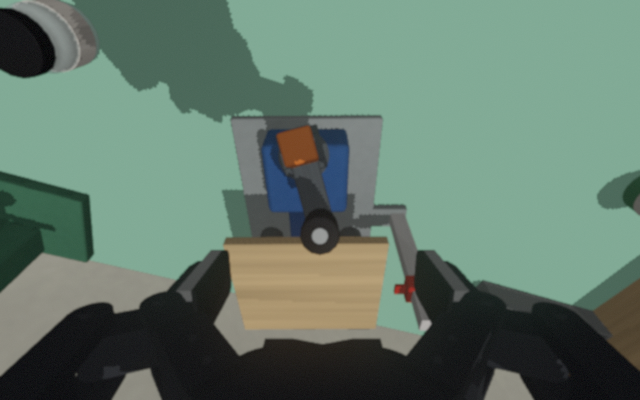

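The knob, at (319,236), is centred between the open fingers, so I'll grip it and start winding.

```bash
python3 - <<'E'
from h import *
np.set_printoptions(precision=1,suppress=True)
a0=17.2
movel(knob(np.radians(a0),80),max_speed=120,guard=15); clamp(); s=read_state(); print(s['time'],s['finger_gap'],S.T@(s['eef_pos']-SEAT),S.T@s['ft_force'])
for k in range(1,7):
    a=np.radians(a0-20*k); g=movel(knob(a,80),max_speed=120,guard=40); s=read_state()
    print(round(s['time'],2),g,S.T@(s['eef_pos']-knob(a,80)),S.T@s['ft_force'],s['finger_gap'])
    if g: break
for n in ('wrist','scene'):
    c=camera(n); cv2.imwrite(f'pics/{n}13.png',c['image']); np.savez(f'{n}13.npz',**c)
E
python3 -c "
import cv2,numpy as np
a=cv2.imread('pics/scene13.png')[150:300,290:450];b=cv2.imread('pics/wrist13.png')
cv2.imwrite('pics/z13.png',np.hstack([cv2.resize(a,(320,300)),cv2.resize(b,(480,300))]))"
```

```text
21.0583 23.832443528631018 [57.8 17.6 80.2] [ 1.7 -1.2  5.6]
21.38 False [ 1.1 -0.9  0.4] [ 4.2 -2.   8. ] 23.30495086356634
21.71 False [ 0.6 -1.3  0.3] [ 4.2 -3.4  8.3] 23.551404613623518
22.03 False [-0.  -1.2  0.3] [ 1.5 -3.9  6.6] 23.934391267532046
22.36 False [-0.4 -0.8  0.2] [ 0.6 -3.2  7.1] 23.90301499790781
22.68 False [-0.4 -0.2  0.2] [-0.7 -1.9  7.8] 23.90806375509616
23.01 False [-0.1  0.3  0.1] [-0.1 -0.9  6.1] 24.06462214604369
```

View pics/z13.png

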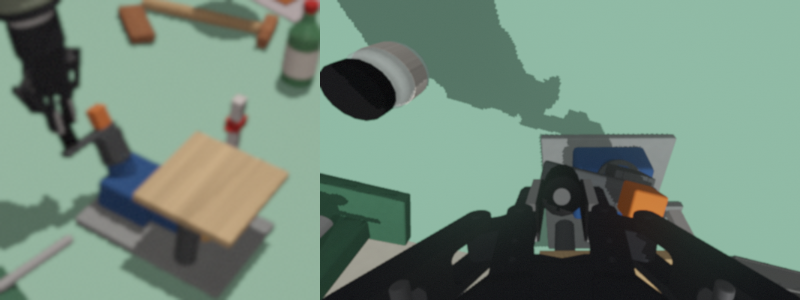

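Forces stay below 9 N, the knob is in the fingers and the crank is turning. I'll continue to about 615° of sweep and then measure.

```bash
python3 - <<'E'
from h import *
np.set_printoptions(precision=1,suppress=True)
a0=17.2
for i,sw in enumerate(np.linspace(120,615,26)[1:]):
    a=np.radians(a0-sw); g=movel(knob(a,80),max_speed=120,guard=40); s=read_state()
    if i%4==0 or g: print(round(sw),round(s['time'],2),g,S.T@(s['eef_pos']-knob(a,80)),S.T@s['ft_force'],s['finger_gap'])
    if g: break
wait(0.1); s=read_state(); q=S.T@(s['eef_pos']-SEAT); print(s['time'],q,np.degrees(np.arctan2(q[1],q[0])))
for n in ('wrist','scene'):
    c=camera(n); cv2.imwrite(f'pics/{n}14.png',c['image']); np.savez(f'{n}14.npz',**c)
E
python3 -c "
import cv2,numpy as np
a=cv2.imread('pics/scene14.png')[150:300,290:450];b=cv2.imread('pics/wrist14.png')
cv2.imwrite('pics/z14.png',np.hstack([cv2.resize(a,(320,300)),cv2.resize(b,(480,300))]))"
```

```text
140 23.43 False [0.3 0.4 0. ] [-0.1 -0.   5.1] 23.938755234645086
219 24.73 False [ 0.3 -0.3 -0.1] [-0.1  0.2  0.8] 23.777153126670378
298 26.03 False [0.3 0.3 0.1] [ 1.7  6.7 12.4] 23.988007179624322
377 27.33 False [ 1.1 -1.8  0.3] [ 5.7 -3.   9.2] 24.661681163752032
457 28.63 False [-0.9 -0.7  0.1] [-0.5 -0.8  7.7] 23.576336340539182
536 29.93 False [ 0.5 -0.1 -0.1] [0.8 0.6 2.6] 23.5705858435651
615 31.23 False [-0.3 -0.2 -0. ] [-0.4  2.3  5.6] 23.990889338600144
31.3333 [-32.5  50.4  80. ] 122.85814666151433
```

View pics/z14.png

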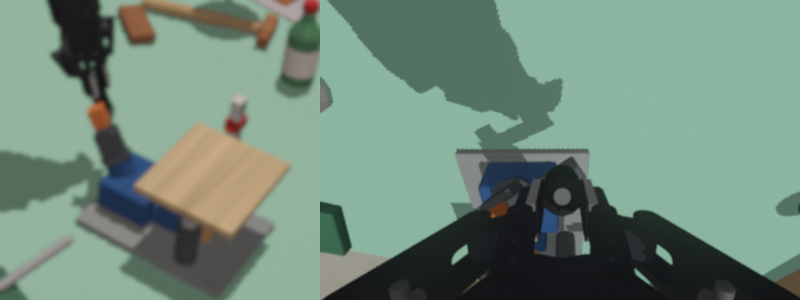

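Run:
```python
from meas import *
np.set_printoptions(precision=2,suppress=True)
open_gripper(); s=read_state(); print(s['time'],S.T@s['ft_force'])
a=np.radians(122.5); movel(knob(a,140),max_speed=200)
L=lift_frame(np.radians(20.5)); tcp=np.array([750,102,225.])
movep(tcp,down(np.radians(20.5))); wait(0.1); s=read_state(); print(s['time'])
Z=[]
for i in range(2):
    c=camera('wrist'); m=measure(c); print(m[0],m[1])
cv2.imwrite('pics/w15.png',c['image']); np.savez('w15.npz',**c)
```

```text
32.0583 [-0.13  0.11 -0.03]
33.8
tip px 329.0 136 edge v 145 blade z med 134.1004875933604 0.6779071289745736 43 table z 131.3940808107524 16.889509795402663 1360
132.1004875933604 131.3940808107524
tip px 328.5 136 edge v 146 blade z med 133.7991536853957 0.6272262477682217 51 table z 131.39454209670052 6.432898248518546 1360
131.7991536853957 131.39454209670052
```

View pics/w15.png

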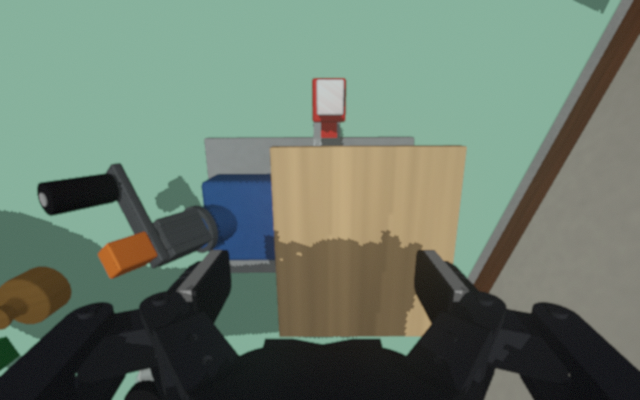

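The table rose 20.0 mm to 131.4 and the pointer is at about 131.9. I'll trim by about 15° more.

Run:
```python
from meas import *
np.set_printoptions(precision=2,suppress=True)
c=dict(np.load('w15.npz')); 
o,d=ray(c,43,198); sh=SEAT+98*S[:,2]; q=S.T@(o+d*np.dot(sh-o,S[:,2])/np.dot(d,S[:,2])-SEAT); print('knob',q,np.hypot(*q[:2]),np.degrees(np.arctan2(q[1],q[0])))
s=read_state(); movel(s['eef_pos']+[-20,0,40],max_speed=250)
a0=122.5
movep(knob(np.radians(a0),140),wind_R(20)); c=camera('wrist'); cv2.imwrite('pics/w16.png',c['image']); np.savez('w16.npz',**c); print(read_state()['time'])
```

```text
knob [-36.5   50.08  98.  ] 61.96550726367518 126.08664827131533
35.575
```

View pics/w16.png

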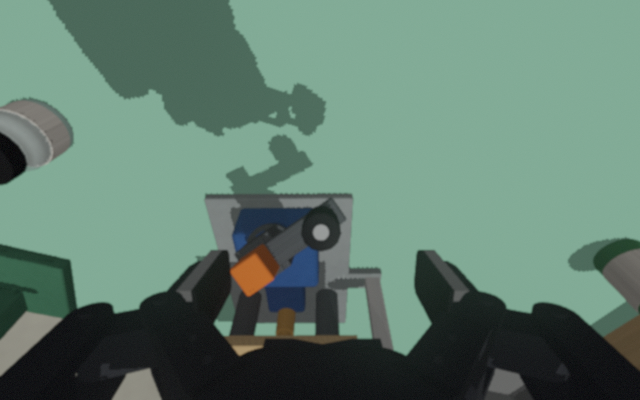

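The knob, at (320,232), is again between the fingers.

Run:
```python
from meas import *
np.set_printoptions(precision=2,suppress=True)
g=movel(knob(np.radians(122.5),82),max_speed=120,guard=12); print(g); clamp(); s=read_state(); print(s['time'],s['finger_gap'],S.T@s['ft_force'])
for a in (115,107.5):
    g=movel(knob(np.radians(a),82),max_speed=60,guard=40)
wait(0.15); s=read_state(); q=S.T@(s['eef_pos']-SEAT); print(g,q,np.degrees(np.arctan2(q[1],q[0])),S.T@s['ft_force'])
open_gripper(); movel(knob(np.radians(107.5),140),max_speed=200); c=camera('wrist'); cv2.imwrite('pics/w17.png',c['image']); np.savez('w17.npz',**c)
movep([750,102,215.],down(np.radians(20.5))); wait(0.1); print(read_state()['time'])
for i in range(4):
    c=camera('wrist'); m=measure(c,i==0); print(m[0],m[1])
cv2.imwrite('pics/w18.png',c['image']); np.savez('w18.npz',**c)
movel([727,88,215.]); c2=camera('wrist'); m2=measure(c2); print(m2[:2],'tri tip',tri((c,*m[2]),(c2,*m2[2]))[0]); np.savez('w19.npz',**c2)
P=cloud(c2); hsv=cv2.cvtColor(c2['image'],cv2.COLOR_BGR2HSV); o=cv2.inRange(hsv,(3,120,60),(18,255,255))>0
c=dict(np.load('w17.npz')); P=cloud(c); hsv=cv2.cvtColor(c['image'],cv2.COLOR_BGR2HSV); o=cv2.inRange(hsv,(3,150,60),(14,255,255))>0
Q=(P[o]-SEAT)@S; k=(np.hypot(Q[:,0],Q[:,1])<20)&(Q[:,2]>70)&(Q[:,2]<100); print('block top h',np.percentile(Q[k,2],[10,50,90]),k.sum(),Q[k].mean(0)); cv2.imwrite('pics/s18.png',camera('scene')['image']); print(read_state()['time'])
```

```text
False
36.7917 23.421801750453763 [-0.47  0.15  7.79]
False [-18.82  57.19  82.28] 108.21837293902499 [-2.99  0.94  9.69]
39.95
tip px 329.0 137 edge v 147 blade z med 134.1739600687364 0.578323481186509 52 table z 131.83064815825537 14.962496613588561 1360
132.1739600687364 131.83064815825537
131.98942508756772 131.8481102100684
131.8242665667075 131.80192814033182
132.03929986744993 131.7810144967366
tip px 364.05882352941177 131 edge v 141 blade z med 133.99091210493643 0.6512235822160672 83 table z 131.7910818782521 12.269491584652805 1360
(np.float64(131.99091210493643), np.float64(131.7910818782521)) tri tip [736.13 151.78 127.44]
block top h [77.77 79.8  80.73] 1126 [-2.99  1.74 79.28]
40.5833
```

View pics/w18.png

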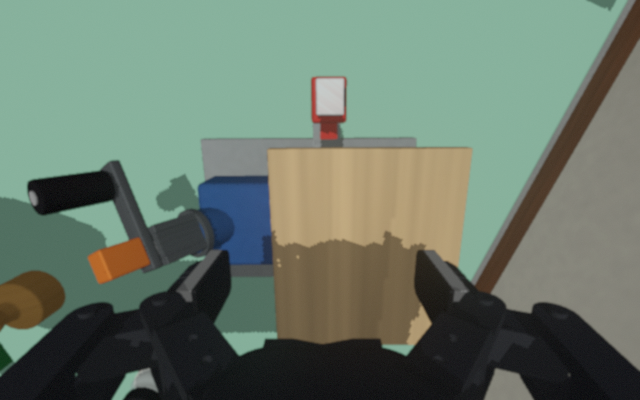

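View pics/s18.png

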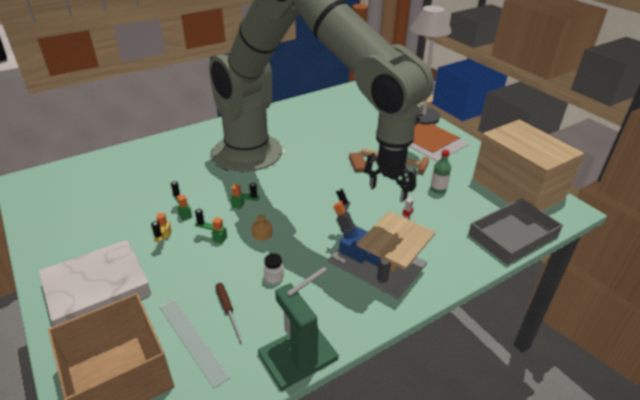

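Run:
```python
from meas import *
np.set_printoptions(precision=2,suppress=True)
obs=[]
for f in ('w10','w11','w15','w18','w19'):
    c=dict(np.load(f+'.npz')); obs.append((c,*measure(c,False)[2]))
print(tri(*obs)); print('w10-w19',tri(obs[0],obs[4])[0],'w11-w18',tri(obs[1],obs[3])[0],'w11-w15',tri(obs[1],obs[2])[0])
s=read_state(); print(s['time'],s['ft_force'],s['eef_pos'])
```

```text
(array([736.02, 152.21, 131.41]), [0.2736913110473671, 0.5481847449441001, 0.26290873250011243, 0.2568934321750393, 0.6181387879989179])
w10-w19 [736.53 151.79 124.69] w11-w18 [735.89 152.39 132.94] w11-w15 [735.97 152.63 132.45]
40.5833 [-0.48 -0.48  1.19] [727.3  88.3 215.2]
```

Run:
```python
from workcell import *
finish_job(); print(read_state()['time'])
```

```text
the job is handed in; nothing more can be done
the job is handed in; nothing more can be done
```

I fitted the steel crank on the shaft and wound it clockwise by its knob, about 1.7 turns plus a 15° trim. I then let go and handed the job in at about 41 s, with the gripper open and clear of everything.

**Checks that agreed**
- **Table level:** by wrist depth the table top is at 131.8 mm and the pointer tip at about 132.0 mm. The table started at 111.4 mm.
- **Crank seated:** the top of its grip block is 79.8 mm above the collar, against 80 mm expected.
- **Rest of the bench:** the other things look untouched in the last scene picture. Guarded moves and spot readings stayed under about 30 N.

**Check that disagreed**
- **Pointer height by triangulation:** pairs of views taken close together put the tip anywhere from 124.7 to 132.9 mm. All five views together give 131.4 mm, so I relied on the steadier depth readings.

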